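# Hang the loaded instrument case on the balancer arm

### The job

Two of the three identical closed instrument cases are empty and one holds a module: find the heavy one (lifting tells) and hang it by its handle in the fork of the spring-balanced arm, its bar lying in both notches. Lower it with the arm as it sinks, and let go only when the arm carries the whole weight and has come to rest, so that it neither drops nor springs. Leave the two empty cases standing where they stood, and do not shift the bottle, the mug or the meter.

Things in the scene. Friction and masses are not known exactly. Their poses are not given: they have to be found in the camera images.
- case_a: one of three identical closed aluminium cases standing on the bench. Body 120 (x) x 60 (y) x 80 mm high, carrying handle on top (see its bar), 149 mm high in all. Origin: centre of the underside; z up. Empty cases weigh 0.20 to 0.30 kg, the loaded one 0.56 to 0.84 kg; they look the same, and which one is loaded must be felt.
- case_b: one of three identical closed aluminium cases standing on the bench. Body 120 (x) x 60 (y) x 80 mm high, carrying handle on top (see its bar), 149 mm high in all. Origin: centre of the underside; z up. Empty cases weigh 0.20 to 0.30 kg, the loaded one 0.56 to 0.84 kg; they look the same, and which one is loaded must be felt.
- case_c: one of three identical closed aluminium cases standing on the bench. Body 120 (x) x 60 (y) x 80 mm high, carrying handle on top (see its bar), 149 mm high in all. Origin: centre of the underside; z up. Empty cases weigh 0.20 to 0.30 kg, the loaded one 0.56 to 0.84 kg; they look the same, and which one is loaded must be felt.
- case_a_bar (a point): centre of case_a's handle bar, 142 mm above its underside. The bar is round, 12 mm thick, along x, on two posts 10 mm thick and 110 mm apart; its middle 40 mm is a square rubber grip 14 x 14 mm, to be gripped from above. 56 mm of free height between bar and case.
- case_b_bar (a point): centre of case_b's handle bar, 142 mm above its underside. The bar is round, 12 mm thick, along x, on two posts 10 mm thick and 110 mm apart; its middle 40 mm is a square rubber grip 14 x 14 mm, to be gripped from above. 56 mm of free height between bar and case.
- case_c_bar (a point): centre of case_c's handle bar, 142 mm above its underside. The bar is round, 12 mm thick, along x, on two posts 10 mm thick and 110 mm apart; its middle 40 mm is a square rubber grip 14 x 14 mm, to be gripped from above. 56 mm of free height between bar and case.
- stand: fixed foot and column of the balancer arm: a 110 mm square foot, a column 32 mm thick and a hinge head 60 x 44 mm, up to 260 mm high; level hinge axis 235 mm above the bench. Origin: centre of the foot's underside. The boom points along its -y ('outwards'); its x is parallel to the hinge and to the line through the fork's two notches.
- boom (a joint): angle of the spring-balanced boom (rad): about 0 unloaded (fork raised, its seat 0.16 rad above the hinge), growing as it sinks, up to 0.5. Spring 8 N m per rad, viscous damping 1.5 N m s per rad, slight friction. The loaded case sinks it by 0.19 to 0.32 rad (60 to 90 mm), an empty one by less than 0.12 rad.
- fork_seat (a point): where the centre of the handle bar lies when hung: midway between the fork's two V notches, 295 mm from the hinge, about 283 mm above the bench unloaded; sinks on an arc about the hinge. Notch bottoms 13 mm below it. Two steel prongs 8 mm thick, 72 mm apart (between centres), start from a cross bar 80 mm inwards; fingers on the bar's grip fit between them.
- rack: a fixed rack of circuit boards, 150 (x) x 54 (y) x 180 mm high, standing between the cases and the arm: go round or over it. Origin: centre of its underside.
- bottle: a loose white bottle, 56 mm thick, 165 mm high, not to be moved; origin: centre of its underside
- mug: a loose white mug, 78 mm wide, 92 mm high, handle at its +y side, not to be moved; origin: centre of its underside
- meter: a loose hand-held meter lying flat, 170 (x) x 80 (y) x 42 mm high, not to be moved; origin: centre of its underside
- fork_tips (a point): midway between the prongs' upturned end points, 21 mm outwards of the seat and about 10 mm above it unloaded (metal reaches 4 mm higher). Slide the handle over the tips from outside, prongs passing between bar and case (their lowest metal there is 20 mm below the seat), then lower the bar into the notches.

How it is judged:
On the way:
1. a case hangs in the fork, the arm sunk under the loaded case's weight (boom above 0.145 rad) and at rest, while the fingers still touch the case (value of joint boom above 0.145 rad and velocity of joint boom between -0.05 and 0.05 rad/s and ((distance between case_a_bar and fork_seat below 0.025 m and angle between case_a's own z axis and vertical below 0.25 rad and angle between the x axis of case_a and the x axis of stand, either way round below 0.3 rad and contact force between the fingers and case_a above 0.5 N) or (distance between case_b_bar and fork_seat below 0.025 m and angle between case_b's own z axis and vertical below 0.25 rad and angle between the x axis of case_b and the x axis of stand, either way round below 0.3 rad and contact force between the fingers and case_b above 0.5 N) or (distance between case_c_bar and fork_seat below 0.025 m and angle between case_c's own z axis and vertical below 0.25 rad and angle between the x axis of case_c and the x axis of stand, either way round below 0.3 rad and contact force between the fingers and case_c above 0.5 N))), for 0.3 s.
At the end, for the whole second after the job is handed in: One case hangs with its bar's centre within 25 mm of the fork's seat, level within 0.25 rad, bar within 0.3 rad of the notch line; the boom has sunk over 0.145 rad (only the loaded case does that) and rests, as does the case. The other two stand upright within 40 mm of where they began (value of joint boom above 0.145 rad and velocity of joint boom between -0.05 and 0.05 rad/s and ((distance between case_a_bar and fork_seat below 0.025 m and angle between case_a's own z axis and vertical below 0.25 rad and angle between the x axis of case_a and the x axis of stand, either way round below 0.3 rad and linear speed of case_a below 0.05 m/s and height (world z) of each of case_b, case_c below 0.012 m and angle between each of case_b, case_c's own z axis and vertical below 0.1 rad and distance of each of case_b, case_c from where it was at the start of the episode below 0.04 m) or (distance between case_b_bar and fork_seat below 0.025 m and angle between case_b's own z axis and vertical below 0.25 rad and angle between the x axis of case_b and the x axis of stand, either way round below 0.3 rad and linear speed of case_b below 0.05 m/s and height (world z) of each of case_a, case_c below 0.012 m and angle between each of case_a, case_c's own z axis and vertical below 0.1 rad and distance of each of case_a, case_c from where it was at the start of the episode below 0.04 m) or (distance between case_c_bar and fork_seat below 0.025 m and angle between case_c's own z axis and vertical below 0.25 rad and angle between the x axis of case_c and the x axis of stand, either way round below 0.3 rad and linear speed of case_c below 0.05 m/s and height (world z) of each of case_a, case_b below 0.012 m and angle between each of case_a, case_b's own z axis and vertical below 0.1 rad and distance of each of case_a, case_b from where it was at the start of the episode below 0.04 m))); the robot touches nothing.
It fails at once if the boom moves faster than 0.3 rad/s while the fingers touch nothing (a load let go before the arm had settled, or the arm knocked) (contact force between the fingers and anything else below 0.05 N and (velocity of joint boom above 0.3 rad/s or velocity of joint boom below -0.3 rad/s)).
It fails at once if the bottle, the mug or the meter is moved more than 30 mm, or the bottle or mug tipped over (distance of any of bottle, mug, meter from where it was at the start of the episode above 0.03 m or angle between any of bottle, mug's own z axis and vertical above 0.5 rad).
It also fails if it takes over 72 s, if anything falls off the work surface, if the arm or the gripper's body presses on something with over 40 N, if the wrist force passes 120 N, or if a joint passes its speed limit or range.

### The arm

A 6-joint arm with a two-finger parallel gripper is mounted at the origin on the work surface. World frame = base frame: x ahead of the robot, y to its left, z up, the work surface at z = 0. Lengths are in m, angles in rad, forces in N, time in s.
With the tool pointing down it reaches from about 0.25 to 0.725 m from the base axis. Payload 9.7 kg.
Tool frame: the origin (TCP) lies at the very end of the fingers, on their centre line; the grasp point (between the pads) lies bot.grip_depth behind it (bot.grip_depth is the distance from the TCP to the grasp point, in m); z points along the fingers, y is the line along which they close (so a half turn about z gives the same grasp; the last joint's range is limited). The gripper opens to 85 mm and grips with 20 to 120 N. Pads are 22 mm wide; open, the fingers measure 114 mm over their backs; the gripper's body (76 mm by 85 mm) begins 54 mm behind the grasp point. The pads swing forward as they close: fully open they stand 13 mm farther back than shut.
Start: joints at [1.253, 0.087, 0.176, 1.66, 0, 1.571], TCP at [0.172, 0.522, 0.199] pointing down, gripper open.
Joint ranges: [-3.13, 3.13], [-0.85, 1.81], [-1.15, 1.24], [-2.2, 2.28], [-1.44, 1.52], [-3.14, 3.14]. Speed limits (rad/s): [2.22, 2.22, 2.57, 3.14, 3.14, 3.14].

### API

Orientations are given as a 3x3 rotation matrix whose columns are the frame's x, y, z axes.
In Python, from workcell import bot, state, imaging gives the robot as it stands. The module is installed in compiled form; this text tells all that it offers. Calls block until the motion is done:
- bot.move_to(position, orientation): joint-space move of the TCP to a pose.
- bot.move_straight(position, ori=None, v=0.15, guard=None): straight line of the TCP; ori=None keeps the orientation; v is the mean speed in m/s. With guard (N) it stops when the force on the tool has changed by that much, and returns True; else False.
- bot.move_joints(angles): joint-space move.
- bot.open_jaws() and bot.grasp(strength=None): open the fingers fully, or close them until they stop; strength is the grip in N (None keeps the last).
- bot.pause(seconds).
- bot.solve_ik(position, orientation): joint angles nearest the present ones, or None.
- state(): the state.
- imaging.get_image(name): name is "side" or "top"; returns the picture (420x560x3 uint8, red, green, blue); there is no depth.
- imaging.calibration(name): a dict with "fov_y" (degrees; the focal length in pixels is half the picture's height over the tangent of half this angle, whatever the lens; pixels are square), "cx", "cy" (the principal point, pixels), "rvec" (rotation vector, rad) and "tvec" (3), from world to camera coordinates, as OpenCV has them. Camera axes: x right, y down, z forward; pixel columns grow to the right and rows downward; lengths in m; the calibration is good to about 2 mm. A picture is of the moment at which its call begins. calibration takes no time and is no camera call.
A pose or a line that the arm cannot do raises bot.IKError and nothing moves.
- bot.job_done(): hands the job in; it is judged then, once.
The state is a dict: "t": time; "q": joint angles; "joint_vel": joint speeds; "tau": joint torques, N m; "tcp_pos": TCP position; "orientation": TCP orientation; "contact_force": force on the tool from outside, world axes, zero at the start; "torque": the same for the moment, N m; "gripper_width": finger opening in m; "gripper_force": force on a finger pad.
Only numpy, scipy, OpenCV 4.12 (cv2) and the standard library are available. Lean on these libraries where they do the work, as an engineer would, in place of code of your own. Each camera call takes 0.05 s, during which the arm holds its last target. There are 200 camera calls.

## Working session

There is one attempt and no reset: what is moved stays moved. The work goes in short steps, each a Python script; the robot and the scene stay as the last script left them, time stands still between calls to the robot, and variables do not carry over. Pictures are saved under pics/ and viewed, at most 12 in all, crops included, and the job is handed in when it is done.

```bash
mkdir -p pics; cat > h.py <<'E'
import numpy as np, cv2
from workcell import bot,state,imaging
def cal(n):
    c=imaging.calibration(n); f=210/np.tan(np.radians(c["fov_y"])/2)
    K=np.array([[f,0,c["cx"]],[0,f,c["cy"]],[0,0,1]]); R=cv2.Rodrigues(np.array(c["rvec"],float))[0]
    return K,R,np.array(c["tvec"],float).ravel()
def ray(n,u,v):
    K,R,t=cal(n); return -R.T@t, R.T@np.linalg.inv(K)@[u,v,1]
def atz(n,u,v,z):
    o,d=ray(n,u,v); return o+d*(z-o[2])/d[2]
def proj(n,P):
    K,R,t=cal(n); p=(np.atleast_2d(P)@R.T+t)@K.T; return p[:,:2]/p[:,2:]
def snap(n,f,crop=None,s=1):
    im=imaging.get_image(n)[:,:,::-1]
    if crop: x0,y0,x1,y1=crop; im=im[y0:y1,x0:x1]
    cv2.imwrite("pics/"+f,cv2.resize(im,None,fx=s,fy=s,interpolation=cv2.INTER_CUBIC))
E
python3 - <<'E'
from h import *
snap("top","t0.png",s=1.42);snap("side","s0.png",s=1.42)
for n in("top","side"):
    c=imaging.calibration(n);print(c,ray(n,280,210))
s=state();print(s["t"],s["contact_force"],bot.grip_depth,s["orientation"])
E
```

```text
{'fov_y': 56.268123516482305, 'cx': 274.73982438579384, 'cy': 205.77990557086287, 'rvec': array([ 2.18079612, -2.16970218,  0.15467123]), 'tvec': array([0.10538512, 0.49668092, 1.16084161])} (array([0.36038871, 0.14023957, 1.20656705]), array([ 0.10365582, -0.04067194, -0.99392964]))
{'fov_y': 44.140846077094494, 'cx': 292.9588518642654, 'cy': 210.18339589536126, 'rvec': array([ 2.34721878, -0.81424944,  0.30549331]), 'tvec': array([-0.30422035,  0.42495693,  1.34664063])} (array([-0.09810256, -0.58540167,  1.31691312]), array([ 0.38078874,  0.5030386 , -0.77625913]))
0.1 [ 0.1363171  -0.48195098  0.94497434] 0.0187 [[-9.49931076e-01  3.12459261e-01 -4.02557385e-04]
 [ 3.12459519e-01  9.49930361e-01 -1.16570126e-03]
 [ 1.81673291e-05 -1.23311874e-03 -9.99999240e-01]]
```

View pics/t0.png

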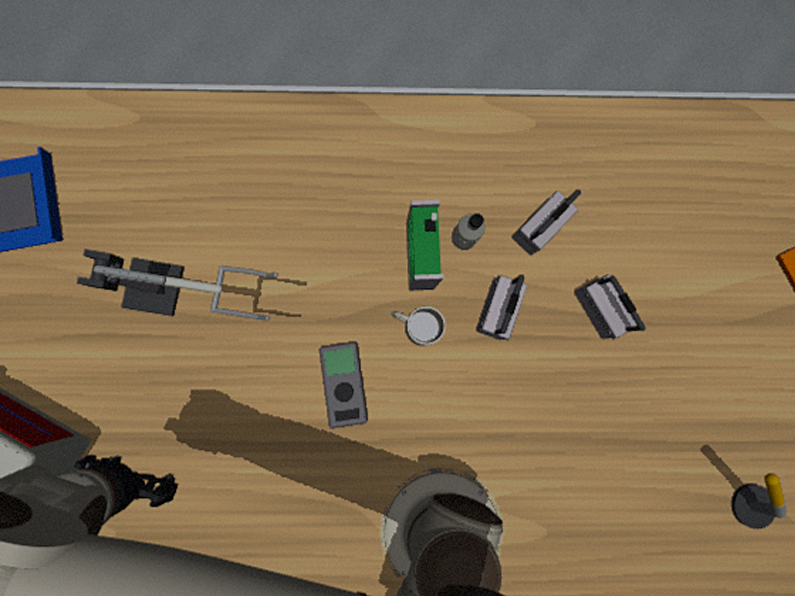

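View pics/s0.png

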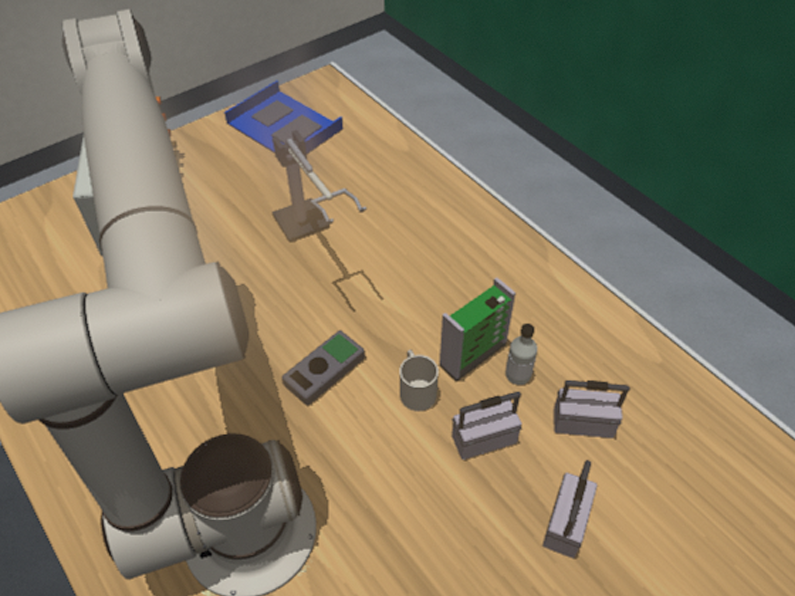

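The top view (1.42x) has three cases near (546,220), (502,306) and (610,306), the fork at about (245,293), the rack at (424,245), the bottle at (470,230), the mug at (425,325) and the meter at (343,385). The side view shows the same layout. I'll enlarge both areas.

```bash
python3 - <<'E'
from h import *
import cv2
t=imaging.get_image("top")[:,:,::-1]
a=cv2.resize(t[128:248,330:465],None,fx=5,fy=5,interpolation=cv2.INTER_CUBIC);cv2.imwrite("pics/t1.png",a)
f=cv2.resize(t[165:235,55:225],None,fx=4.7,fy=4.7,interpolation=cv2.INTER_CUBIC)
s=imaging.get_image("side")[:,:,::-1]
g=cv2.resize(s[75:145,185:270],None,fx=3.8,fy=3.8,interpolation=cv2.INTER_CUBIC)
m=np.zeros((600,800,3),np.uint8);m[:f.shape[0],:f.shape[1]]=f[:,:800];m[332:332+g.shape[0],:g.shape[1]]=g[:268]
cv2.imwrite("pics/f1.png",m)
E
```

```text
(no output)
```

View pics/t1.png

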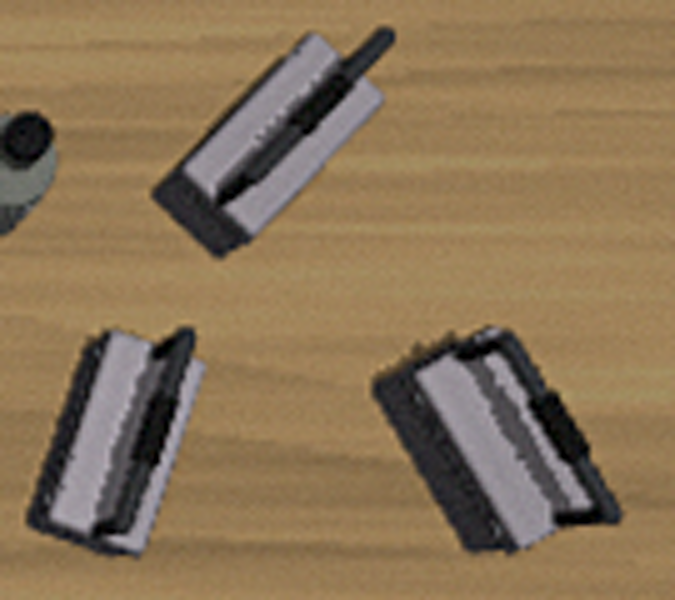

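View pics/f1.png

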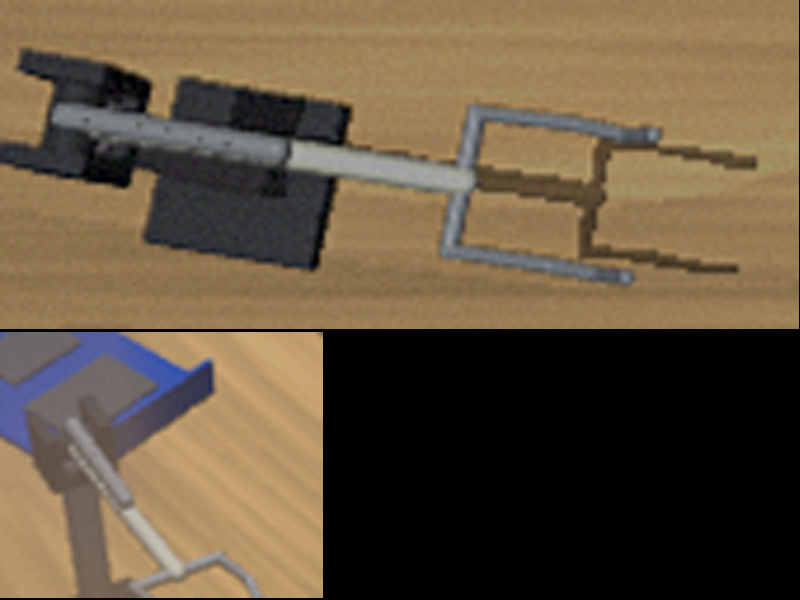

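```bash
python3 - <<'E'
from h import *
def T(p,z,o=(330,128),s=5): return atz("top",(p[0]+.5)/s-.5+o[0],(p[1]+.5)/s-.5+o[1],z)
for n,c,a,b in [("A",(322,104),(222,195),(388,38)),("B",(155,428),(112,528),(188,335)),("C",(560,427),(500,342),(610,517))]:
    C,A,B=T(c,.149),T(a,.148),T(b,.148);d=B-A
    print(n,C.round(4),((A+B)/2).round(4),np.linalg.norm(d).round(3),np.degrees(np.arctan2(d[1],d[0])).round(1), np.hypot(*C[:2]).round(3), "side",proj("side",C).round(1)*1.42)
F=lambda p,z:T(p,z,(55,165),4.7)
t1,t2=F((653,133),.295),F((627,277),.295);c1,c2=F((478,113),.275),F((450,250),.275)
print(t1,t2,np.linalg.norm(t1-t2),c1,c2,np.linalg.norm(c1-c2))
m=(t1+t2)/2;k=(c1+c2)/2;print("tip",m,"dir out",np.degrees(np.arctan2(*(m-k)[1::-1])),"perp",np.degrees(np.arctan2(*(t1-t2)[1::-1])), np.linalg.norm(m-k))
for z,p in[(0,(175,77)),(0,(352,104)),(0,(317,268)),(0,(145,241))]:print(F(p,z))
S=lambda u,v,z,n="top":atz(n,u/1.42,v/1.42,z).round(3)
print("rack",S(412,203,.18),S(439,203,.18),S(412,276,.18),S(440,276,.18));print("bottle",S(476,220,.165),"mug",S(425,322,.092))
print("meter",S(320,345,.042),S(356,341,.042),S(367,424,.042),S(330,428,.042))
print("side tips",proj("side",[t1,t2])*1.42)
E
```

```text
A [ 0.645  -0.2201  0.149 ] [ 0.6383 -0.2109  0.148 ] 0.132 -46.7 0.682 side [[596.542 382.548]]
B [ 0.4633 -0.1226  0.149 ] [ 0.4618 -0.1202  0.148 ] 0.115 -22.5 0.479 side [[490.042 398.736]]
C [ 0.4653 -0.3459  0.149 ] [ 0.4642 -0.3434  0.148 ] 0.111 -149.4 0.58 side [[579.218 487.344]]
[0.49425344 0.30483488 0.295     ] [0.42262964 0.31561908 0.295     ] 0.07243112330803679 [0.50675063 0.39687449 0.275     ] [0.43708545 0.40819651 0.275     ] 0.07057921575114896
tip [0.45844154 0.31022698 0.295     ] dir out -98.3061663296072 perp -8.56255089933614 0.0954069145047688
[0.57222361 0.67023111 0.        ]
[0.55526995 0.55473576 0.        ]
[0.44752681 0.57232003 0.        ]
[0.46442666 0.6833816  0.        ]
rack [0.649 0.071 0.18 ] [0.649 0.02  0.18 ] [0.509 0.071 0.18 ] [0.51  0.019 0.18 ]
bottle [ 0.621 -0.053  0.165] mug [0.429 0.04  0.092]
meter [0.383 0.253 0.042] [0.392 0.179 0.042] [0.223 0.155 0.042] [0.215 0.23  0.042]
side tips [[363.918936   206.26542792]
 [331.03620283 218.84733485]]
```

```bash
cat >> h.py <<'E'
def Rz(deg):
    a=np.radians(deg);c,s=np.cos(a),np.sin(a); return np.array([[c,s,0],[s,-c,0],[0,0,-1.]])
G=bot.grip_depth
CASES={"B":(.4628,-.1218,-20),"C":(.465,-.345,30),"A":(.6425,-.217,-46.7)}
def fz(n=12):
    F=[]
    for _ in range(n): F.append(state()["contact_force"]); bot.pause(.03)
    return np.mean(F,0)
def weigh(n,ang):
    x,y,_=CASES[n];R=Rz(ang)
    bot.move_to([x,y,.25],R); bot.move_straight([x,y,.142-G],v=.2)
    f0=fz(); bot.grasp(60); w=state()["gripper_width"]
    bot.move_straight([x,y,.157-G],v=.08); bot.pause(.2); f1=fz()
    print(n,"dF",(f1-f0).round(2),"width",w,"t",state()["t"]); return (f0-f1)[2]
def putback(n):
    x,y,_=CASES[n]; bot.move_straight([x,y,.1425-G],v=.06); bot.open_jaws(); bot.move_straight([x,y,.22],v=.25)
E
python3 - <<'E'
from h import *
for n,(x,y,a) in CASES.items():
    for k in(0,180): 
        q=[bot.solve_ik([x,y,z-G],Rz(a+k)) for z in(.142,.37)]; print(n,k,[None if i is None else np.round(i,2) for i in q])
for k in(0,180):
    for p in[(.4615,.331,.2),(.4615,.331,.36),(.44,.2,.37)]:
        q=bot.solve_ik([p[0],p[1],p[2]-G],Rz(-8.4+k));print("fork",k,None if q is None else np.round(q,2))
E
```

```text
B 0 [array([-0.26, -0.1 , -0.15,  1.52,  0.  , -3.05]), array([-0.26,  0.03,  0.43,  1.97,  0.  , -3.05])]
B 180 [array([-0.26, -0.1 , -0.15,  1.52,  0.  ,  0.09]), array([-0.26,  0.03,  0.43,  1.97,  0.  ,  0.09])]
C 0 [array([-0.64,  0.14,  0.09,  1.52,  0.  ,  1.98]), array([-0.64,  0.3 ,  0.74,  2.01,  0.  ,  1.98])]
C 180 [array([-0.64,  0.14,  0.09,  1.52,  0.  , -1.16]), array([-0.64,  0.3 ,  0.74,  2.01,  0.  , -1.16])]
A 0 [array([-0.33,  0.39,  0.39,  1.57,  0.  , -2.65]), None]
A 180 [array([-0.33,  0.39,  0.39,  1.57,  0.  ,  0.49]), None]
fork 0 [ 0.62  0.12  0.18  1.63  0.   -2.37]
fork 0 [ 0.62  0.25  0.65  1.97  0.   -2.37]
fork 0 [ 0.43  0.04  0.44  1.97  0.   -2.57]
fork 180 [0.62 0.12 0.18 1.63 0.   0.77]
fork 180 [0.62 0.25 0.65 1.97 0.   0.77]
fork 180 [0.43 0.04 0.44 1.97 0.   0.57]
```

```bash
python3 - <<'E'
from h import *
R0=np.array(state()["orientation"])
bot.move_straight([.115,.335,.28],v=.3)
bot.move_to([.34,-.09,.28],Rz(160))
w=weigh("B",160)
if w<4.2:
    putback("B"); w=weigh("C",210)
print(w,state()["t"])
E
```

```text
B dF [ 0.17  0.23 -0.3 ] width -0.00024996289986826205 t 6.375
C dF [ 0.34 -0.18  0.09] width 7.66777356043982e-05 t 12.125
-0.08678723354277113 12.125
```

```bash
python3 - <<'E'
from h import *
s=state();print(s["tcp_pos"],s["gripper_width"],np.round(s["orientation"],3),proj("top",s["tcp_pos"]),proj("side",s["tcp_pos"]))
t=imaging.get_image("top")[:,:,::-1];s=imaging.get_image("side")[:,:,::-1]
m=np.zeros((600,800,3),np.uint8)
r=lambda i:cv2.resize(i,None,fx=3,fy=3,interpolation=cv2.INTER_CUBIC)
m[:,:399]=r(t[100:300,330:463]);m[:,401:800]=r(s[220:420,310:443])
cv2.imwrite("pics/p1.png",m)
E
```

```text
[ 0.46499924 -0.34498595  0.1382797 ] 7.830449623924941e-05 [[-0.866 -0.5   -0.   ]
 [-0.5    0.866  0.   ]
 [ 0.     0.    -1.   ]] [[439.53176534 213.46226382]] [[406.70577742 344.92198517]]
```

View pics/p1.png

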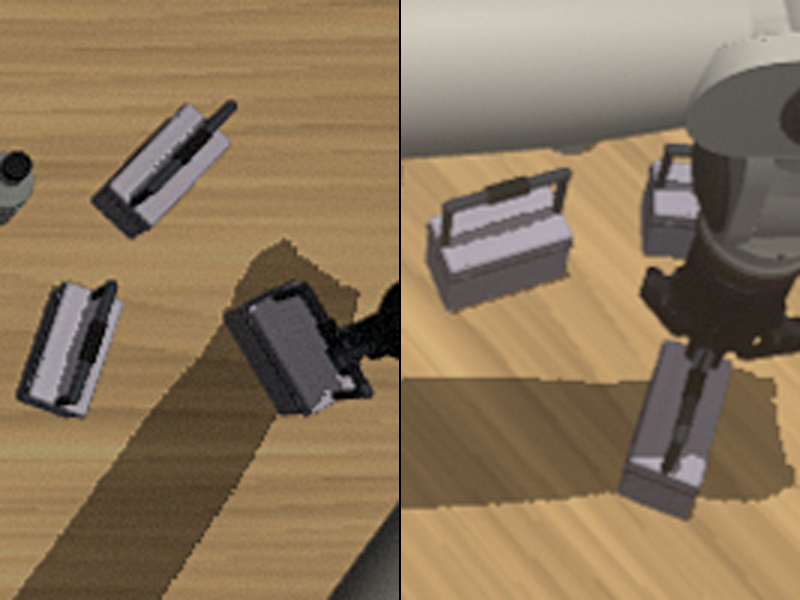

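```bash
python3 - <<'E'
from h import *
def tri(a,b):
    (o,d),(p,e)=ray("top",*a),ray("side",*b); d/=np.linalg.norm(d);e/=np.linalg.norm(e)
    s=np.linalg.lstsq(np.c_[d,-e],p-o,rcond=None)[0]; P,Q=o+d*s[0],p+e*s[1]; return ((P+Q)/2).round(4),np.linalg.norm(P-Q).round(4)
o=lambda x,y:(330+(x+.5)/5-.5,128+(y+.5)/5-.5)
print("A",tri(o(322,104),(597/1.42,385/1.42)));print("B",tri(o(155,428),(344.7,283.3)));print("C",tri(o(560,427),(405.7,353.7)))
f=lambda x,y:(55+x/4.7,165+y/4.7)
print("tips",tri(f(653,133),(363/1.42,209/1.42)),tri(f(627,277),(329/1.42,221/1.42)))
E
```

```text
A (array([ 0.6465, -0.2223,  0.1419]), np.float64(0.0009))
B (array([ 0.4632, -0.1244,  0.1394]), np.float64(0.0024))
C (array([ 0.4631, -0.3574,  0.1159]), np.float64(0.0125))
tips (array([0.4936, 0.3058, 0.2873]), np.float64(0.0021)) (array([0.4205, 0.3168, 0.2896]), np.float64(0.0039))
```

The top half of that picture shows the shut fingers at about (335,340), right at C's bar. Side view puts them at (695,370), with the grip visible just below at about (690,405). So the cases haven't moved, but the fingers closed on nothing. I'll look closer.

```bash
python3 - <<'E'
from h import *
t=imaging.get_image("top")[:,:,::-1];s=imaging.get_image("side")[:,:,::-1]
P=np.array(state()["tcp_pos"]); print(state()["gripper_width"],state()["gripper_force"])
m=np.zeros((600,800,3),np.uint8)
def z(n,i,k=7):
    u,v=proj(n,P)[0].round().astype(int); print(n,proj(n,P)); c=i[v-42:v+43,u-28:u+29]; return cv2.resize(c,(399,595),interpolation=cv2.INTER_CUBIC)
a,b=z("top",t),z("side",s)
m[:a.shape[0],:399]=a;m[:b.shape[0],401:]=b
m=np.clip(m.astype(float)*1.8,0,255).astype(np.uint8)
cv2.imwrite("pics/p2.png",m)
E
```

```text
-2.018680939995145e-05 0.0
top [[439.53539015 213.46655466]]
side [[406.70337306 344.92154131]]
```

View pics/p2.png

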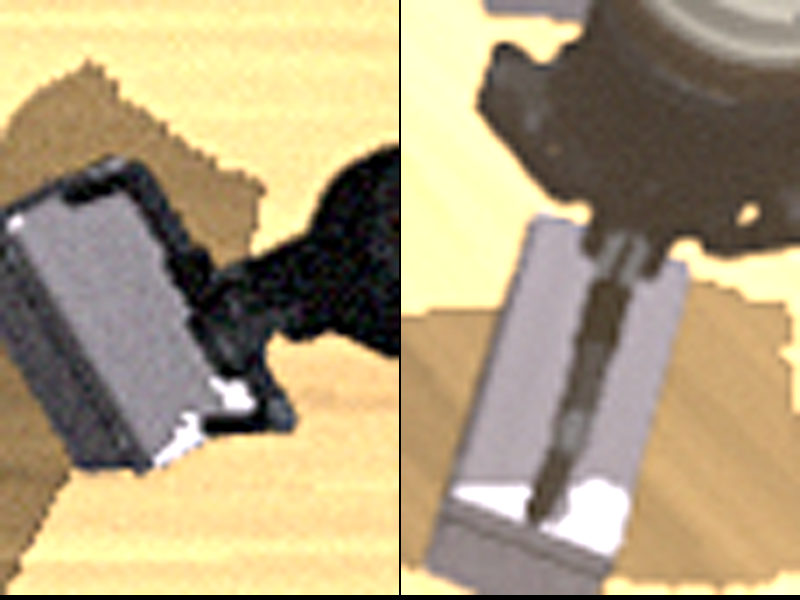

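```bash
python3 - <<'E'
from h import *
x,y,_=CASES["C"]
p=lambda m:print(m,[np.round(state()[k],4) for k in("t","tcp_pos","contact_force","gripper_width","gripper_force")])
bot.move_straight([x,y,.19],v=.2);p("up")
bot.open_jaws();p("open")
bot.move_straight([x,y,.112],v=.15,guard=8);p("down")
bot.grasp(60);p("grasp");bot.pause(.3);p("later")
E
```

```text
up [np.float64(12.7333), array([ 0.4654, -0.3453,  0.1908]), array([ 0.9239, -0.5272, -0.8349]), np.float64(-0.0002), np.float64(0.0)]
open [np.float64(13.5167), array([ 0.465, -0.345,  0.19 ]), array([0.8119, 0.2151, 1.1981]), np.float64(0.0857), np.float64(0.0)]
down [np.float64(14.1833), array([ 0.4652, -0.3451,  0.1129]), array([0.5712, 0.2551, 1.5634]), np.float64(0.0852), np.float64(0.0)]
grasp [np.float64(14.8583), array([ 0.4653, -0.3452,  0.1124]), array([ 0.5858, -0.3648,  2.5706]), np.float64(0.0114), np.float64(58.6994)]
later [np.float64(15.1583), array([ 0.4652, -0.3452,  0.1124]), array([-2.3000e-03, -1.9323e+00,  5.6440e+00]), np.float64(0.0115), np.float64(58.9534)]
```

```bash
python3 - <<'E'
from h import *
x,y,_=CASES["C"]
p=lambda m:print(m,[np.round(state()[k],4) for k in("t","tcp_pos","gripper_width","gripper_force")],fz().round(2))
p("0");bot.move_straight([x,y,.127],v=.06);p("up")
t=imaging.get_image("top")[:,:,::-1];s=imaging.get_image("side")[:,:,::-1]
P=np.array(state()["tcp_pos"])
m=np.zeros((600,800,3),np.uint8)
def z(n,i,k=7):
    u,v=proj(n,P)[0].round().astype(int); print(n,proj(n,P)); c=i[v-42:v+43,u-28:u+29]; return cv2.resize(c,(399,595),interpolation=cv2.INTER_CUBIC)
a,b=z("top",t),z("side",s)
m[:a.shape[0],:399]=a;m[:b.shape[0],401:]=b
m=(255*(m/255.)**.5).astype(np.uint8)
cv2.imwrite("pics/p3.png",m)
E
```

```text
0 [np.float64(15.1583), array([ 0.4652, -0.3452,  0.1124]), np.float64(0.0115), np.float64(58.9534)] [ 0.9  -1.34  5.3 ]
up [np.float64(15.9583), array([ 0.465, -0.345,  0.127]), np.float64(0.0114), np.float64(58.5981)] [ 0.23  0.09 -3.05]
top [[437.73528273 213.8584749 ]]
side [[405.85436822 346.92584285]]
```

View pics/p3.png

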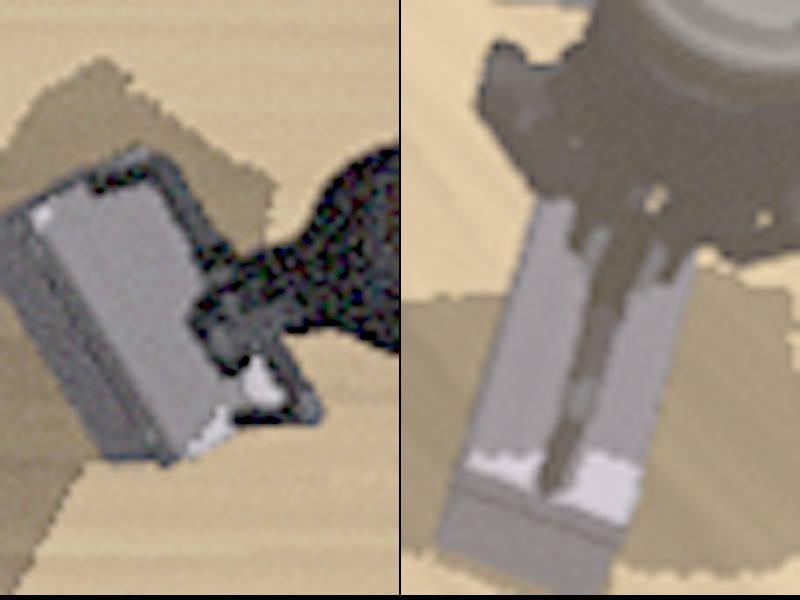

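```bash
cat >> h.py <<'E'
def weigh2(n,ang,zt):
    x,y,_=CASES[n];R=Rz(ang)
    bot.move_to([x,y,.22],R); f0=fz(); print("guard",bot.move_straight([x,y,zt],v=.12,guard=8))
    z=state()["tcp_pos"][2]; bot.grasp(60); bot.pause(.2); s=state();print("z",z,s["gripper_width"],s["gripper_force"],fz(4).round(2))
    bot.move_straight([x,y,z+.02],v=.08); bot.pause(.15); f1=fz()
    print(n,"dF",(f1-f0).round(2),"f0",f0.round(2),"width",state()["gripper_width"],"t",state()["t"]); return (f0-f1)[2],z
E
python3 - <<'E'
from h import *
x,y,_=CASES["C"]
print(fz(20).round(2))
bot.move_straight([x,y,.1125],v=.06); bot.open_jaws(); bot.move_straight([x,y,.21],v=.25)
print(weigh2("B",160,.102))
E
```

```text
[-0.01 -0.01 -2.79]
guard False
z 0.10282116142473736 0.012376948868018656 60.4114294052124 [-0.71 -1.5   2.85]
B dF [ 0.04  0.08 -2.63] f0 [-0.04  0.01 -0.05] width 0.012450775064196683 t 23.4
(np.float64(2.6279987537336917), np.float64(0.10282116142473736))
```

```bash
python3 - <<'E'
from h import *
x,y,_=CASES["B"]
bot.move_straight([x,y,.1033],v=.06); bot.open_jaws(); bot.move_straight([x,y,.22],v=.25)
x,y,_=CASES["A"]
for z in(.25,.27,.29,.31,.33): print(z,[bot.solve_ik([x*k,y*k,z],Rz(133.3)) is not None for k in(1,.97,.94,.9,.85)])
x,y=.644,-.2195
CASES["A"]=(x,y,-46.7)
print(weigh2("A",133.3,.103))
E
```

```text
0.25 [True, True, True, True, True]
0.27 [True, True, True, True, True]
0.29 [True, True, True, True, True]
0.31 [True, True, True, True, True]
0.33 [True, True, True, True, True]
guard False
z 0.10404968858907054 0.012251731612458482 62.63148307800293 [0.92 0.17 1.8 ]
A dF [-0.09 -0.12 -6.58] f0 [ 0.14 -0.06 -0.1 ] width 0.012204831004584261 t 29.5083
(np.float64(6.57512487562692), np.float64(0.10404968858907054))
```

```bash
python3 - <<'E'
from h import *
bot.move_straight([.644,-.2195,.335],v=.2)
bot.move_straight([.52,-.05,.335],ori=Rz(152),v=.22)
bot.move_straight([.4435,.215,.335],ori=Rz(171.6),v=.22)
bot.move_straight([.4435,.215,.277],v=.15); bot.pause(.3)
s=state();print(s["t"],s["tcp_pos"],s["gripper_width"],fz(6).round(2))
t=imaging.get_image("top")[:,:,::-1];s=imaging.get_image("side")[:,:,::-1]
P=np.array(state()["tcp_pos"])+[0,0,.038]; print(proj("top",P),proj("side",P))
m=np.zeros((600,800,3),np.uint8)
r=lambda i:cv2.resize(i,(399,600),interpolation=cv2.INTER_CUBIC)
m[:,:399]=r(t[130:280,130:230]);m[:,401:]=r(s[100:250,210:310])
m=(255*(m/255.)**.6).astype(np.uint8)
cv2.imwrite("pics/p4.png",m)
E
```

```text
Traceback (most recent call last):
workcell.IKError: the arm cannot follow that straight line within its joint ranges
```

```bash
cat > go.py <<'E'
from h import *
bot.move_straight([.642,-.2185,.24],v=.2)
bot.move_straight([.6,-.18,.33],v=.2)
bot.move_straight([.52,-.05,.335],ori=Rz(152),v=.22)
bot.move_straight([.4435,.215,.335],ori=Rz(171.6),v=.22)
bot.move_straight([.4435,.215,.277],v=.15); bot.pause(.3)
s=state();print(s["t"],s["tcp_pos"],s["gripper_width"],fz(6).round(2))
t=imaging.get_image("top")[:,:,::-1];s=imaging.get_image("side")[:,:,::-1]
P=np.array(state()["tcp_pos"])+[0,0,.038]; print(proj("top",P),proj("side",P))
m=np.zeros((600,800,3),np.uint8)
r=lambda i:cv2.resize(i,(399,600),interpolation=cv2.INTER_CUBIC)
m[:,:399]=r(t[130:280,130:230]);m[:,401:]=r(s[100:250,210:310])
m=(255*(m/255.)**.6).astype(np.uint8)
cv2.imwrite("pics/p4.png",m)
E
python3 go.py
```

```text
34.0 [0.44377815 0.21511118 0.27773397] 0.012549942143393094 [ 0.02 -0.13 -6.67]
[[231.08404214 214.00964985]] [[260.32939146 166.43730596]]
```

View pics/p4.png

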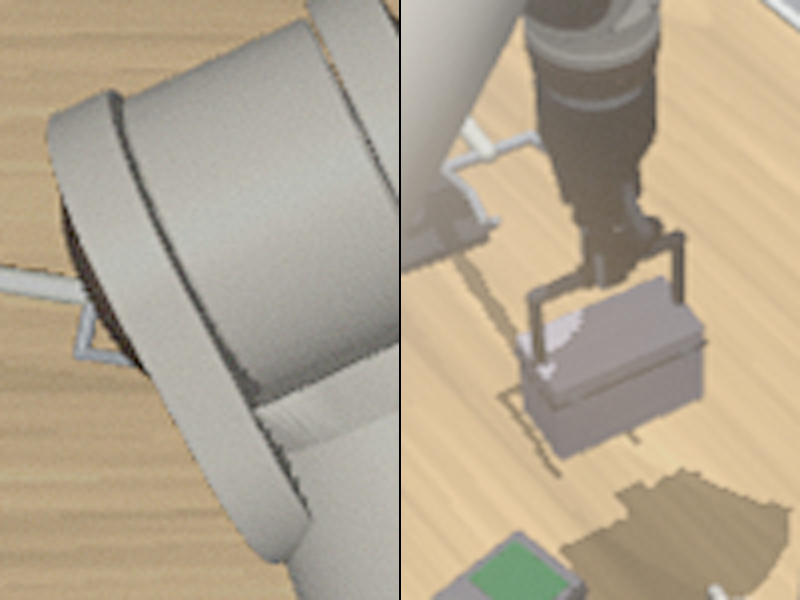

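```bash
python3 - <<'E'
from h import *
P=np.array(state()["tcp_pos"])+[0,0,.038]; d=.06*np.array([np.cos(np.radians(-8.4)),np.sin(np.radians(-8.4)),0])
for e in(P+d+[0,0,.006],P-d+[0,0,.006]): u=proj("side",e)[0]; print("end crop",(u-[210,100])*4+[401,0])
print(bot.move_straight([.4605,.332,.277],v=.1,guard=5)); bot.pause(.2)
print(state()["t"],state()["tcp_pos"],fz(6).round(2))
s=imaging.get_image("side")[:,:,::-1][80:200,190:310]
m=(255*(cv2.resize(s,(600,600),interpolation=cv2.INTER_CUBIC)/255.)**.6).astype(np.uint8)
cv2.imwrite("pics/p5.png",m)
print("bar crop",(proj("side",np.array(state()["tcp_pos"])+[0,0,.038])-[190,80])*5)
E
```

```text
end crop [680.65100723 228.00615212]
end crop [521.07460353 291.85369635]
False
35.8333 [0.46053332 0.33161773 0.27724448] [-0.08 -0.11 -6.55]
bar crop [[252.45200365 299.28294606]]
```

View pics/p5.png

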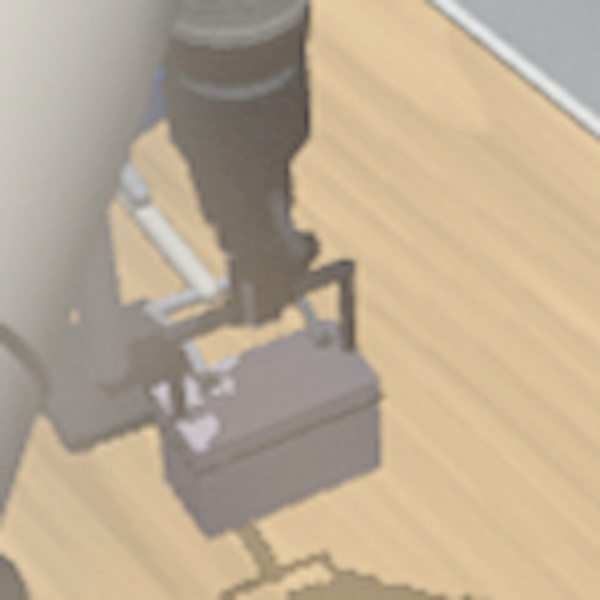

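```bash
python3 - <<'E'
from h import *
out=np.array([-.145,-.989])
def pose(zb):
    s=(zb-.235)/.295; dr=.295*(np.sqrt(1-s*s)-np.cos(.16)) if zb<.283 else 0
    xy=np.array([.4605,.332])+out*dr; return [xy[0],xy[1],zb-.038]
def f(zb,v,n=8):
    bot.move_straight(pose(zb),v=v); bot.pause(.1); F=fz(n); s=state(); print(round(zb,4),round(s["t"],2),F.round(2),round(s["gripper_width"],4)); return F
f(.285,.08)
for zb in(.26,.24,.225):F=f(zb,.05,4)
while F[2]<-.35 and zb>.185: 
    zb-=min(.006,max(.002,-F[2]/92)); F=f(zb,.03,6)
bot.pause(.3);print(fz(12).round(2))
s=imaging.get_image("side")[:,:,::-1][80:200,190:310]
cv2.imwrite("pics/p6.png",(255*(cv2.resize(s,(600,600),interpolation=cv2.INTER_CUBIC)/255.)**.6).astype(np.uint8))
P=np.array(state()["tcp_pos"])+[0,0,.038];print("bar",(proj("side",P)-[190,80])*5,state()["t"])
E
```

```text
0.285 36.98 [-0.17 -0.34 -6.55] 0.0121
0.26 37.86 [-0.27 -0.81 -4.38] 0.0121
0.24 38.64 [-0.62 -1.15 -2.4 ] 0.0124
0.225 39.33 [-0.56 -1.26 -1.57] 0.0122
0.219 39.98 [-0.43 -1.79 -0.74] 0.0124
0.213 40.62 [-0.48 -1.29 -0.57] 0.0122
0.207 41.27 [-0.42 -1.5   0.25] 0.0126
[-0.36 -2.1   0.06]
bar [[266.3495492  436.18109145]] 42.025
```

View pics/p6.png

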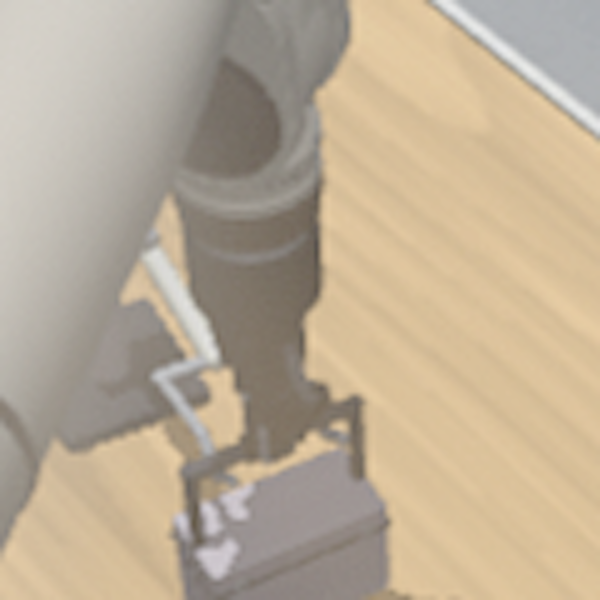

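```bash
python3 - <<'E'
from h import *
out=np.array([-.145,-.989,0])
p=np.array(state()["tcp_pos"])
for i in range(4):
    F=fz(10); print(F.round(2),p.round(4),round(state()["t"],2))
    if abs(F[1])<.5 and abs(F[2])<.4: break
    if abs(F[1])>=.5: p=p+out*np.clip(-F[1]*.0012,-.003,.003)
    p=p+[0,0,np.clip(F[2]*.008,-.003,.003)]
    bot.move_straight(p,v=.02); bot.pause(.2)
bot.pause(.4);print(fz(10).round(2),state()["t"])
E
```

```text
[ 0.14 -2.04 -0.06] [0.4602 0.3296 0.169 ] 42.36
[1.18 5.17 0.5 ] [0.4598 0.3272 0.1685] 43.17
[-1.41 -5.16 -0.44] [0.4602 0.3301 0.1715] 44.06
[0.52 6.54 0.73] [0.4598 0.3272 0.1685] 44.95
[-1.55 -4.95 -0.66] 46.2417
```

```bash
python3 - <<'E'
from h import *
y=.3287;x=.46
for i in range(4):
    bot.move_straight([x,y,.1697],v=.01); bot.pause(.25); F=fz(12); print(y,F.round(2),state()["t"])
    if abs(F[1])<.8: break
    y+=np.clip(F[1]/3500,-.0006,.0006)
E
```

```text
0.3287 [-0.51  3.3   0.93] 47.275
0.3293 [ 0.14 -0.95 -0.27] 48.175
0.3290298527635611 [-0.17 -0.25  0.17] 49.075
```

Net force on the tool is now nearly zero in every axis, so the arm carries the weight. I'll release and retreat upward.

```bash
python3 - <<'E'
from h import *
bot.pause(.4); bot.open_jaws(); bot.pause(.2)
p=np.array(state()["tcp_pos"]); print(fz(6).round(2),state()["t"])
bot.move_straight([p[0],p[1],p[2]+.06],v=.06); bot.move_straight([p[0],p[1],.33],v=.15); bot.move_straight([.4,.12,.33],v=.2)
bot.move_to([.36,-.15,.33],Rz(160))
print(fz(6).round(2),state()["t"])
t=imaging.get_image("top")[:,:,::-1];s=imaging.get_image("side")[:,:,::-1]
m=np.zeros((600,800,3),np.uint8)
m[:,:395]=cv2.resize(s[70:260,180:305],(395,600));m[:296,405:800]=cv2.resize(t[160:250,90:210],(395,296));m[304:600,405:800]=cv2.resize(t[120:250,290:463],(395,296))
cv2.imwrite("pics/p7.png",m)
E
```

```text
[0.23 0.11 0.35] 50.575
[-0.01 -0.14  0.14] 55.0333
```

View pics/p7.png

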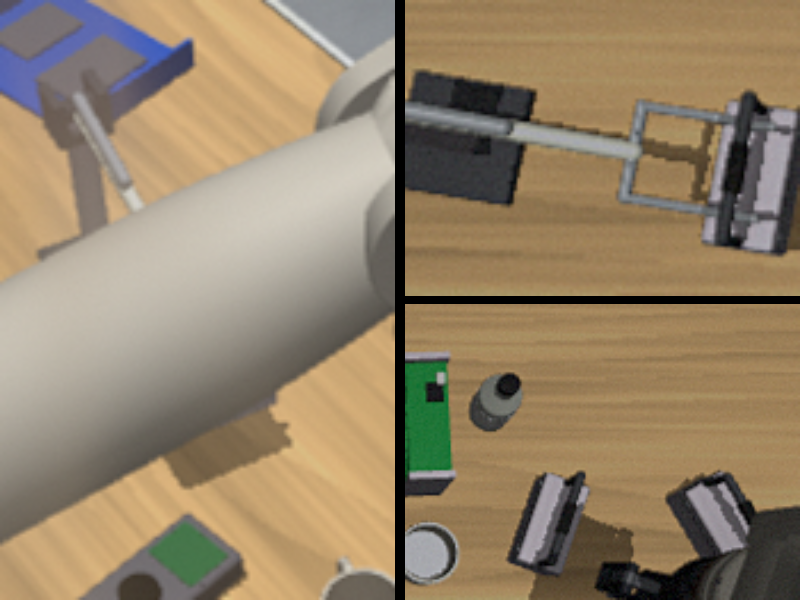

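The top view shows the case hanging across both prongs with its bar in the notches at about (738,170). The two empty cases, the bottle and the mug stand where they were.

```bash
python3 -c "
from h import *
print(bot.job_done())"
```

```text
the job is handed in; nothing more can be done
None
```

The heavy case was case A in my own labels (about 0.67 kg, the one nearest the bottle); it hangs by its bar in the fork, the two empty cases are back where they stood, and the job was handed in after about 55 s with no verdict returned.

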